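# Line up the spice tins by height

### The job

Line the four spice tins up in order of height on the row of cork mats, one tin standing upright in the middle of each mat: the tallest on the mat next to the clay jar, then falling mat by mat to the shortest beside the colander. Do not tip any tin over, and leave the clay jar and the colander where they stand.

Things in the scene. Friction and masses are not known exactly. Their poses are not given: they have to be found in the camera images.
- tin_red_mid (a point): centre (half-way up, on the axis) of the round aluminium spice tin with a red lid: 122 mm high, 48 mm in diameter all the way up, 206 g give or take a third, loose, starting upright on the counter (z = 0); z axis up along the tin
- tin_yellow_mid (a point): centre (half-way up, on the axis) of the round aluminium spice tin with a yellow lid: 98 mm high, 48 mm in diameter all the way up, 178 g give or take a third, loose, starting upright on the counter (z = 0); z axis up along the tin
- tin_green_mid (a point): centre (half-way up, on the axis) of the round aluminium spice tin with a green lid: 74 mm high, 48 mm in diameter all the way up, 149 g give or take a third, loose, starting upright on the counter (z = 0); z axis up along the tin
- tin_blue_mid (a point): centre (half-way up, on the axis) of the round aluminium spice tin with a blue lid: 50 mm high, 48 mm in diameter all the way up, 120 g give or take a third, loose, starting upright on the counter (z = 0); z axis up along the tin
- mat_a_top (a point): centre of the top face of one of four alike round cork mats, 72 mm in diameter, 3 mm thick, fixed on a dark wooden plank 8 mm thick, 115 mm wide and 410 mm long, so the mat's top lies 11 mm above the counter. The four mats stand in one nearly straight row along the plank, about 100 mm from centre to centre; their letters say nothing about their order in the row
- mat_b_top (a point): centre of the top face of one of four alike round cork mats, 72 mm in diameter, 3 mm thick, fixed on a dark wooden plank 8 mm thick, 115 mm wide and 410 mm long, so the mat's top lies 11 mm above the counter. The four mats stand in one nearly straight row along the plank, about 100 mm from centre to centre; their letters say nothing about their order in the row
- mat_c_top (a point): centre of the top face of one of four alike round cork mats, 72 mm in diameter, 3 mm thick, fixed on a dark wooden plank 8 mm thick, 115 mm wide and 410 mm long, so the mat's top lies 11 mm above the counter. The four mats stand in one nearly straight row along the plank, about 100 mm from centre to centre; their letters say nothing about their order in the row
- mat_d_top (a point): centre of the top face of one of four alike round cork mats, 72 mm in diameter, 3 mm thick, fixed on a dark wooden plank 8 mm thick, 115 mm wide and 410 mm long, so the mat's top lies 11 mm above the counter. The four mats stand in one nearly straight row along the plank, about 100 mm from centre to centre; their letters say nothing about their order in the row
- clay_jar: terracotta jar with a knobbed lid, 110 mm in diameter, 134 mm high, loose; origin at the centre of its underside. It stands on the counter just past one end of the row of mats, in line with it, its centre about 150 mm from that of the nearest mat; which end varies
- colander: steel colander, 170 mm across the rim, 72 mm high, two small loop handles reaching 111 mm from its centre on the sides away from the row (towards and away from the robot), loose; origin at the centre of its underside. It stands past the other end of the row, its centre about 150 mm from that of the nearest mat

How it is judged:
By the outcome, as a careful person would: the job done as asked, in the order asked, and still so for the second after the job is handed in, with the robot touching nothing.
It also fails if it takes over 96 s, if anything falls off the work surface, if the arm or the gripper's body presses on something with over 40 N, if the wrist force passes 120 N, or if a joint passes its speed limit or range.

### The arm

A 7-joint arm with a two-finger parallel gripper is mounted at the origin on the work surface. World frame = base frame: x ahead of the robot, y to its left, z up, the work surface at z = 0. Lengths are in m, angles in degrees, forces in N, time in s.
With the tool pointing down it reaches from about 0.425 to 0.95 m from the base axis. Payload 4.7 kg.
Tool frame: the origin (TCP) lies midway between the tips of the shut fingers; the grasp point (between the pads) lies 19 mm behind it; z points along the fingers, y is the line along which they close (so a half turn about z gives the same grasp; the last joint's range is limited). The gripper opens to 85 mm and grips with 20 to 120 N. Pads are 22 mm wide; open, the fingers measure 114 mm over their backs; the gripper's body (76 mm by 85 mm) begins 54 mm behind the grasp point. The pads swing forward as they close: fully open they stand 13 mm farther back than shut.
Start: joints at [65.609, 26.849, -2.785, 87.806, 1.381, 65.374, -4.715], TCP at [0.261, -0.623, 0.231] pointing down, gripper open.
Joint ranges: [-148.3, 148.3], [-19.14, 114.17], [-79.39, 73.82], [5.75, 140.21], [-59.74, 239.74], [12.07, 113.84], [-152.46, 152.46]. Speed limits (degrees/s): [147.25, 147.25, 180, 180, 180, 180, 180].

### API

Orientations are given as [roll, pitch, yaw] about the fixed x, y, z axes, in that order (R = Rz(yaw) Ry(pitch) Rx(roll)).
In Python, from bench import manip, vision gives the robot as it stands.
- The arm moves only by the tool carry_out, never from a script. Its argument "deltas" is a list of rows, each an object of numbers: "x", "y", "z": the shift along the tool's x, y, z in mm; "wx", "wy", "wz": the turn, a rotation vector about the tool's x, y, z in degrees; "fingers": the gripper's target within -1 to 1 (fully open at 1, half-way at 0, shut at -1). A call has 1 to 10 rows; each row is the pose to reach, as a shift and turn from the pose commanded when the call began, along the tool's axes at that moment; what a row does not reach only later rows make up. A row lasts 1/12 s, in which the tool goes at most 41.7 mm and 7.16 degrees, less where a joint would pass 70% of its speed; a pose out of reach is approached as far as the arm can. A call with a gripper value outside its range is refused whole. The fingers move at their own pace and stop on an object; the grip force is fixed at half the most. Time passes only in rows, so rows that repeat a pose let the fingers close. It gives the time, the measured TCP pose, the force, the opening and the grip force at its end, in the units of the state.
- manip.read_state(): the state, without advancing time (a new reading comes with each control period).
- vision.read_camera(name): name is "side" or "top"; returns a dict with "pixels" (420x560x3 uint8, red, green, blue), "intrinsics" (3x3 intrinsics, pixels), "world_from_camera" (4x4, takes a point from camera to world coordinates). Camera axes: x right, y up, looking along -z (the intrinsics and any distortion apply to the point x, -y, -z); pixel columns grow to the right and rows downward; lengths in m; the calibration is good to about 2 mm. A picture is of the moment at which its call begins. There is no depth.
- manip.finish_job(): hands the job in; it is judged then, once.
The state is a dict: "clock": time; "q": joint angles; "dq": joint speeds; "joint_efforts": joint torques, N m; "position": TCP position; "tool_rot": TCP orientation; "contact_force": force on the tool from outside, world axes, zero at the start; "ft_torque": the same for the moment, N m; "grip_width": finger opening in m; "grasp_force": force on a finger pad.
Only numpy, scipy, OpenCV 4.12 (cv2) and the standard library are available. Lean on these libraries where they do the work, as an engineer would, in place of code of your own. Each camera call takes 0.05 s, during which the arm holds its last target. There are 200 camera calls.

## Working session

There is one attempt and no reset: what is moved stays moved. The work goes in short steps, Python scripts to look and compute and a tool call to move; the robot and the scene stay as the last step left them, time stands still between calls to the robot, and variables do not carry over. Pictures are saved under pics/ and viewed, at most 14 in all, crops included, and the job is handed in when it is done.

Besides the shell and the picture viewer there is one more tool, called after "Emit:" as a command line: name --argument value ..., lists and objects as JSON in quotes. carry_out: Moves the arm, as the interface text tells. Its arguments: {"type":"object","properties":{"deltas":{"type":"array"}},"required":["deltas"]}

```bash
mkdir -p pics; python3 - <<'E'
from bench import manip, vision
import cv2,numpy as np
s=manip.read_state()
for k in("clock","position","tool_rot","grip_width","contact_force"):print(k,s[k])
for n in("top","side"):
    c=vision.read_camera(n);cv2.imwrite(f"pics/{n}0.png",c["pixels"][:,:,::-1]);np.savez(f"{n}0.npz",**c)
    print(n,c["intrinsics"],c["world_from_camera"],c.keys())
E
```

```text
clock 0.0
position [ 0.26065231 -0.62200601  0.230244  ]
tool_rot [-1.79885885e+02  1.90101107e-03  2.27352055e+01]
grip_width 0.08551003502741271
contact_force [-0.08122774  0.29094996 -1.16436379]
top [[542.09735903   0.         280.15644488]
 [  0.         542.09735903 215.09590126]
 [  0.           0.           1.        ]] [[ 0.01875695  0.99785608 -0.06270106  0.48318444]
 [-0.99974154  0.01791271 -0.01399968  0.00512802]
 [-0.01284652  0.06294744  0.99793416  1.37924205]
 [ 0.          0.          0.          1.        ]] dict_keys(['pixels', 'intrinsics', 'world_from_camera'])
side [[412.96477066   0.         275.62046358]
 [  0.         412.96477066 199.07058245]
 [  0.           0.           1.        ]] [[-0.70704289  0.41356865 -0.57362995  0.02691983]
 [-0.70716948 -0.41200972  0.57459492  0.53599458]
 [ 0.00129333  0.81191685  0.58377167  0.59894729]
 [ 0.          0.          0.          1.        ]] dict_keys(['pixels', 'intrinsics', 'world_from_camera'])
```

View pics/top0.png

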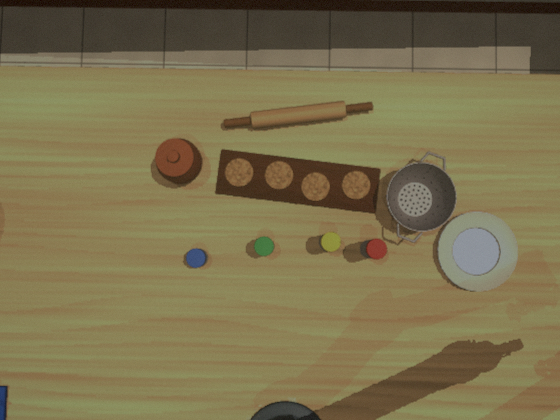

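View pics/side0.png

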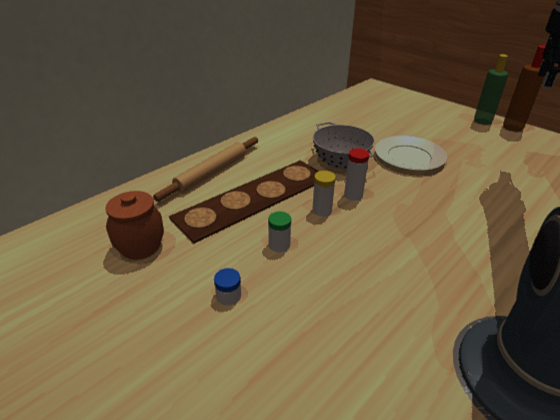

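The top view shows the jar at (175,160) and the mats at (239,172), (279,175), (315,186) and (356,185). The colander is at (421,197), with a loop handle near (400,235) close to the red tin at (376,249). The other tins are yellow (331,242), green (264,246) and blue (195,258). The order from the jar is red, yellow, green, blue.

```bash
cat > h.py <<'E'
import cv2,numpy as np
from bench import manip,vision
H=dict(red=.122,yellow=.098,green=.074,blue=.050)
HUE=dict(red=[(0,6),(174,180)],yellow=[(22,32)],green=[(50,80)],blue=[(105,125)])
def ray(c,u,v,z):
    K,T=c["intrinsics"],c["world_from_camera"]
    d=T[:3,:3]@np.array([(u-K[0,2])/K[0,0],-(v-K[1,2])/K[1,1],-1]);o=T[:3,3]
    return o+d*(z-o[2])/d[2]
def pix(c,p):
    K,T=c["intrinsics"],c["world_from_camera"]
    q=T[:3,:3].T@(np.array(p)-T[:3,3]);return K[0,0]*q[0]/-q[2]+K[0,2],K[1,1]*-q[1]/-q[2]+K[1,2]
def blobs(m,lo=40):
    return [(max(cv2.minEnclosingCircle(k)[1],0),cv2.contourArea(k),cv2.minEnclosingCircle(k)[0],cv2.boundingRect(k)) for k in cv2.findContours(m,cv2.RETR_EXTERNAL,cv2.CHAIN_APPROX_NONE)[0] if cv2.contourArea(k)>lo]
def mask(c,col,smin=170,vmin=60):
    h=cv2.cvtColor(c["pixels"],cv2.COLOR_RGB2HSV);m=0
    for a,b in HUE[col]: m=m|cv2.inRange(h,(a,smin,vmin),(b,255,255))
    return m
E
python3 - <<'E'
from h import *
c=dict(np.load("top0.npz"))
h=cv2.cvtColor(c["pixels"],cv2.COLOR_RGB2HSV)
for n,(u,v) in dict(red=(376,249),yellow=(331,242),green=(264,246),blue=(195,258),mat=(239,180),plank=(258,185),wood=(300,300),jar=(180,160)).items(): print(n,h[v,u])
for col in H:
    for r,a,p,b in blobs(mask(c,col)): print(col,round(r,1),a,p,b,ray(c,*p,H[col]).round(4))
# mats: bright within plank box
k=cv2.inRange(h,(0,0,75),(179,255,255))
pl=np.zeros_like(k);cv2.fillPoly(pl,[np.array([[222,157],[375,172],[371,205],[221,190]])],255)
for r,a,p,b in blobs(k&pl): print('mat',round(r,1),a,p,b,ray(c,*p,.011).round(4))
for n,p,z in(("jar",(174,157),.134),("col",(421,197),.072)):print(n,ray(c,*p,z).round(3))
E
```

```text
red [  4 163 139]
yellow [ 30 145 142]
green [ 57 113 122]
blue [111 127 116]
mat [ 16 133 117]
plank [ 14 144  71]
wood [ 24  96 144]
jar [ 10 162 121]
red 9.9 47.0 (375.6851806640625, 248.6851806640625) (366, 240, 19, 19) [ 0.4884 -0.1993  0.122 ]
mat 76.6 3185.5 (298.4073791503906, 174.54287719726562) (222, 157, 154, 45) [ 0.6732 -0.0201  0.011 ]
jar [0.692 0.272 0.134]
col [ 0.615 -0.316  0.072]
```

```bash
python3 - <<'E'
from h import *
c=dict(np.load("top0.npz"))
h=cv2.cvtColor(c["pixels"],cv2.COLOR_RGB2HSV)
win=dict(red=(376,249),yellow=(331,242),green=(264,246),blue=(195,258))
HUE.update(red=[(0,8),(172,180)],yellow=[(25,35)],green=[(45,85)],blue=[(100,125)])
for col,(u,v) in win.items():
    m=mask(c,col,dict(red=120,yellow=125,green=85,blue=80)[col],85); w=np.zeros_like(m); w[v-20:v+20,u-20:u+20]=255
    m=m&w;m=cv2.morphologyEx(m,cv2.MORPH_OPEN,np.ones((3,3)))
    for r,a,p,b in blobs(m): print(col,round(r,1),a,np.round(p,1),b,ray(c,*p,H[col]).round(4),'exp r',round(542*.024/(1.379-H[col]),1))
for (u,v) in((239,172),(279,175),(315,186),(356,185)):
    k=cv2.inRange(h[:,:,2],90,255);w=np.zeros_like(k);cv2.circle(w,(u,v),18,255,-1);k=cv2.morphologyEx(k&w,cv2.MORPH_CLOSE,np.ones((5,5)))
    for r,a,p,b in blobs(k): print('mat',round(r,1),a,np.round(p,1),b,ray(c,*p,.011).round(4))
E
```

```text
red 10.2 298.5 [376.1 248.7] (366, 239, 21, 20) [ 0.4884 -0.2002  0.122 ] exp r 10.3
yellow 10.1 286.5 [330.5 241.5] (321, 232, 20, 20) [ 0.5034 -0.0968  0.098 ] exp r 10.2
green 9.6 262.0 [263.6 245.9] (254, 237, 20, 19) [0.4901 0.0619 0.074 ] exp r 10.0
blue 9.3 248.0 [195.5 257.5] (187, 249, 18, 18) [0.4589 0.2292 0.05  ] exp r 9.8
mat 14.4 603.5 [238.8 171.9] (225, 158, 29, 29) [0.6773 0.1317 0.011 ]
mat 14.6 607.5 [278.5 174.5] (264, 161, 30, 28) [0.6724 0.0305 0.011 ]
mat 14.4 613.5 [315.1 186.1] (301, 172, 29, 29) [ 0.6445 -0.063   0.011 ]
mat 14.5 611.5 [355.7 184.4] (342, 170, 29, 29) [ 0.6505 -0.1655  0.011 ]
```

```bash
python3 - <<'E'
from h import *
c=dict(np.load("top0.npz"))
cv2.imwrite("pics/crop.png",cv2.resize(c["pixels"][140:280,300:480,::-1],None,fx=4,fy=4,interpolation=cv2.INTER_CUBIC))
E
```

```text
(no output)
```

View pics/crop.png

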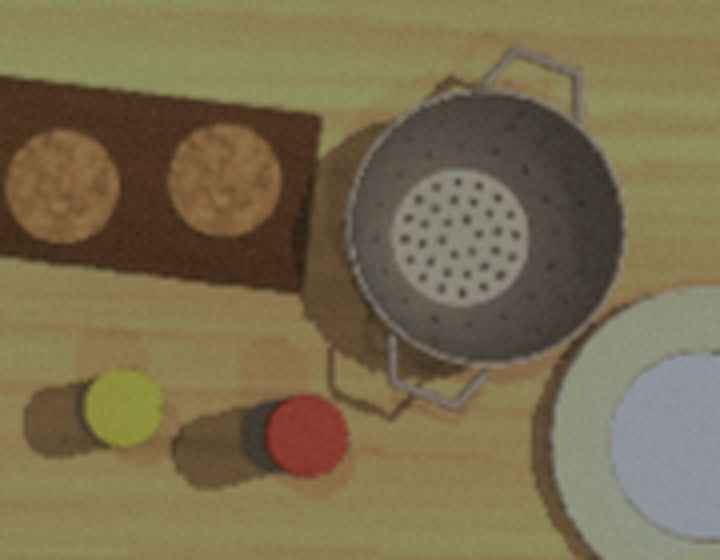

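Emit:
carry_out --deltas '[{"wz": -7}, {"wz": -14}, {"wz": -21}, {"wz": -28}, {"wz": -35}, {"wz": -42}, {"wz": -49}, {"wz": -56}, {"wz": -63}, {"wz": -67.3}]'

```text
invalid input
```

The crop shows the real handle at about (397–420, 225–243) px, with its shadow to the left. The red tin at (376,249) is clear of it if the fingers close along x. The move was rejected as invalid input, so I'll try again with every key filled in.

Emit:
carry_out --deltas '[{"x": 0, "y": 0, "z": 0, "wx": 0, "wy": 0, "wz": -7, "fingers": 1}, {"x": 0, "y": 0, "z": 0, "wx": 0, "wy": 0, "wz": -14, "fingers": 1}, {"x": 0, "y": 0, "z": 0, "wx": 0, "wy": 0, "wz": -21, "fingers": 1}, {"x": 0, "y": 0, "z": 0, "wx": 0, "wy": 0, "wz": -28, "fingers": 1}, {"x": 0, "y": 0, "z": 0, "wx": 0, "wy": 0, "wz": -35, "fingers": 1}, {"x": 0, "y": 0, "z": 0, "wx": 0, "wy": 0, "wz": -42, "fingers": 1}, {"x": 0, "y": 0, "z": 0, "wx": 0, "wy": 0, "wz": -49, "fingers": 1}, {"x": 0, "y": 0, "z": 0, "wx": 0, "wy": 0, "wz": -56, "fingers": 1}, {"x": 0, "y": 0, "z": 0, "wx": 0, "wy": 0, "wz": -63, "fingers": 1}, {"x": 0, "y": 0, "z": 0, "wx": 0, "wy": 0, "wz": -67.3, "fingers": 1}]'

```text
clock: 0.93
position: [0.2607, -0.6223, 0.2307]
tool_rot: [-180.0, -0.1, 90.3]
contact_force: [-0.4, -0.1, 0.3]
grip_width: 0.0852
grasp_force: 0.0
```

Emit:
carry_out --deltas '[{"x": 422, "y": 227, "z": 0, "wx": 0, "wy": 0, "wz": 0, "fingers": 1}, {"x": 422, "y": 227, "z": 0, "wx": 0, "wy": 0, "wz": 0, "fingers": 1}, {"x": 422, "y": 227, "z": 0, "wx": 0, "wy": 0, "wz": 0, "fingers": 1}, {"x": 422, "y": 227, "z": 0, "wx": 0, "wy": 0, "wz": 0, "fingers": 1}, {"x": 422, "y": 227, "z": 0, "wx": 0, "wy": 0, "wz": 0, "fingers": 1}, {"x": 422, "y": 227, "z": 0, "wx": 0, "wy": 0, "wz": 0, "fingers": 1}, {"x": 422, "y": 227, "z": 0, "wx": 0, "wy": 0, "wz": 0, "fingers": 1}, {"x": 422, "y": 227, "z": 0, "wx": 0, "wy": 0, "wz": 0, "fingers": 1}, {"x": 422, "y": 227, "z": 0, "wx": 0, "wy": 0, "wz": 0, "fingers": 1}, {"x": 422, "y": 227, "z": 0, "wx": 0, "wy": 0, "wz": 0, "fingers": 1}]'

```text
clock: 1.77
position: [0.4583, -0.2536, 0.2312]
tool_rot: [-180.0, 0.0, 90.0]
contact_force: [1.1, 0.7, -0.3]
grip_width: 0.0854
grasp_force: 0.0
```

Emit:
carry_out --deltas '[{"x": 54, "y": 30, "z": 0, "wx": 0, "wy": 0, "wz": 0, "fingers": 1}, {"x": 54, "y": 30, "z": 0, "wx": 0, "wy": 0, "wz": 0, "fingers": 1}, {"x": 54, "y": 30, "z": 0, "wx": 0, "wy": 0, "wz": 0, "fingers": 1}, {"x": 54, "y": 30, "z": 0, "wx": 0, "wy": 0, "wz": 0, "fingers": 1}]'

```text
clock: 2.1
position: [0.4883, -0.2003, 0.2311]
tool_rot: [-180.0, -0.0, 90.2]
contact_force: [-1.2, -0.8, -0.2]
grip_width: 0.0854
grasp_force: 0.0
```

```bash
python3 - <<'E'
from h import *
s=manip.read_state();print(s["position"],s["tool_rot"])
c=vision.read_camera("side")
cv2.imwrite("pics/s1.png",cv2.resize(c["pixels"][60:260,200:460,::-1],None,fx=3,fy=3,interpolation=cv2.INTER_CUBIC))
E
```

```text
[ 0.48825462 -0.20029658  0.23106852] [-1.79968478e+02 -4.39456339e-04  9.02190557e+01]
```

View pics/s1.png

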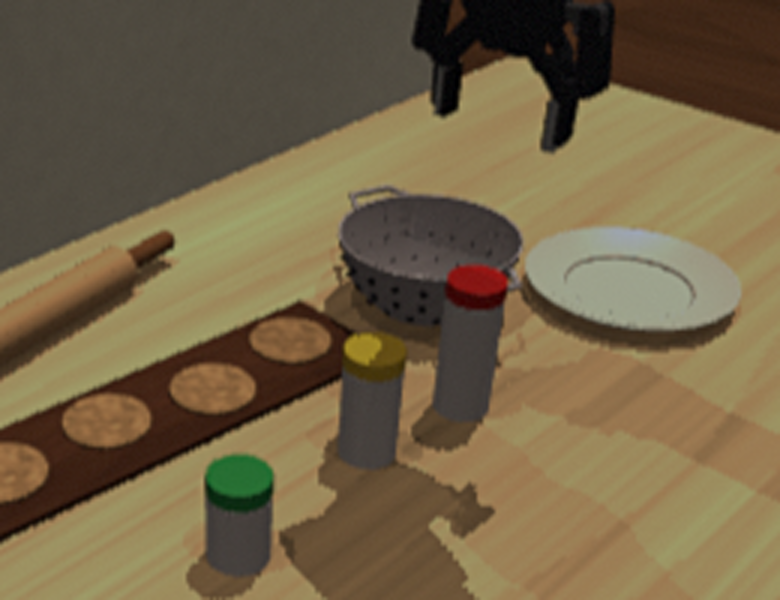

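The open fingers, at (446,100) and (560,140) in the crop, straddle the red tin's axis, whose lid is at (478,285). Descending now.

Emit:
carry_out --deltas '[{"x": 0, "y": 0, "z": 40, "wx": 0, "wy": 0, "wz": 0, "fingers": 1}, {"x": 0, "y": 0, "z": 80, "wx": 0, "wy": 0, "wz": 0, "fingers": 1}, {"x": 0, "y": 0, "z": 115, "wx": 0, "wy": 0, "wz": 0, "fingers": 1}, {"x": 0, "y": 0, "z": 140, "wx": 0, "wy": 0, "wz": 0, "fingers": 1}, {"x": 0, "y": 0, "z": 154, "wx": 0, "wy": 0, "wz": 0, "fingers": 1}, {"x": 0, "y": 0, "z": 154, "wx": 0, "wy": 0, "wz": 0, "fingers": 1}, {"x": 0, "y": 0, "z": 154, "wx": 0, "wy": 0, "wz": 0, "fingers": 0}, {"x": 0, "y": 0, "z": 154, "wx": 0, "wy": 0, "wz": 0, "fingers": -0.5}, {"x": 0, "y": 0, "z": 154, "wx": 0, "wy": 0, "wz": 0, "fingers": -1}, {"x": 0, "y": 0, "z": 154, "wx": 0, "wy": 0, "wz": 0, "fingers": -1}]'

```text
clock: 2.98
position: [0.4892, -0.2023, 0.079]
tool_rot: [179.8, 0.1, 90.0]
contact_force: [-0.2, -0.5, 3.9]
grip_width: 0.0471
grasp_force: 61.5
```

Emit:
carry_out --deltas '[{"x": 0, "y": 0, "z": 0, "wx": 0, "wy": 0, "wz": 0, "fingers": -1}, {"x": 0, "y": 0, "z": 0, "wx": 0, "wy": 0, "wz": 0, "fingers": -1}, {"x": 0, "y": 0, "z": 0, "wx": 0, "wy": 0, "wz": 0, "fingers": -1}, {"x": 0, "y": 0, "z": 0, "wx": 0, "wy": 0, "wz": 0, "fingers": -1}, {"x": 0, "y": 0, "z": 0, "wx": 0, "wy": 0, "wz": 0, "fingers": -1}]'

```text
clock: 3.4
position: [0.4892, -0.2023, 0.079]
tool_rot: [179.8, 0.1, 90.0]
contact_force: [-0.3, -0.7, 8.0]
grip_width: 0.0468
grasp_force: 61.4
```

Emit:
carry_out --deltas '[{"x": 0, "y": 0, "z": -20, "wx": 0, "wy": 0, "wz": 0, "fingers": -1}, {"x": 0, "y": 0, "z": -50, "wx": 0, "wy": 0, "wz": 0, "fingers": -1}, {"x": 0, "y": 0, "z": -90, "wx": 0, "wy": 0, "wz": 0, "fingers": -1}, {"x": 0, "y": 0, "z": -125, "wx": 0, "wy": 0, "wz": 0, "fingers": -1}, {"x": 0, "y": 0, "z": -140, "wx": 0, "wy": 0, "wz": 0, "fingers": -1}, {"x": 0, "y": 0, "z": -140, "wx": 0, "wy": 0, "wz": 0, "fingers": -1}]'

```text
clock: 3.9
position: [0.4904, -0.202, 0.2218]
tool_rot: [179.5, 0.2, 90.0]
contact_force: [-0.1, 0.9, -1.2]
grip_width: 0.0466
grasp_force: 62.1
```

Emit:
carry_out --deltas '[{"x": 16, "y": 9, "z": 0, "wx": 0, "wy": 0, "wz": 0, "fingers": -1}, {"x": 50, "y": 28, "z": 0, "wx": 0, "wy": 0, "wz": 0, "fingers": -1}, {"x": 85, "y": 48, "z": 0, "wx": 0, "wy": 0, "wz": 0, "fingers": -1}, {"x": 120, "y": 68, "z": 0, "wx": 0, "wy": 0, "wz": 0, "fingers": -1}, {"x": 155, "y": 88, "z": 0, "wx": 0, "wy": 0, "wz": 0, "fingers": -1}, {"x": 190, "y": 108, "z": 0, "wx": 0, "wy": 0, "wz": 0, "fingers": -1}, {"x": 225, "y": 128, "z": 0, "wx": 0, "wy": 0, "wz": 0, "fingers": -1}, {"x": 260, "y": 148, "z": 0, "wx": 0, "wy": 0, "wz": 0, "fingers": -1}, {"x": 295, "y": 168, "z": 0, "wx": 0, "wy": 0, "wz": 0, "fingers": -1}, {"x": 318, "y": 182, "z": 0, "wx": 0, "wy": 0, "wz": 0, "fingers": -1}]'

```text
clock: 4.73
position: [0.6696, 0.1213, 0.2151]
tool_rot: [-179.8, -0.1, 90.3]
contact_force: [1.5, 1.2, -1.1]
grip_width: 0.0468
grasp_force: 62.1
```

Emit:
carry_out --deltas '[{"x": 14, "y": 7, "z": 0, "wx": 0, "wy": 0, "wz": 0, "fingers": -1}, {"x": 14, "y": 7, "z": 0, "wx": 0, "wy": 0, "wz": 0, "fingers": -1}, {"x": 14, "y": 7, "z": 0, "wx": 0, "wy": 0, "wz": 0, "fingers": -1}]'

```text
clock: 4.98
position: [0.6759, 0.1306, 0.2155]
tool_rot: [-179.8, 0.1, 90.1]
contact_force: [0.4, -0.5, -1.9]
grip_width: 0.0471
grasp_force: 62.1
```

```bash
python3 - <<'E'
from h import *
s=manip.read_state();print(s["position"],s["tool_rot"],s["grip_width"],s["contact_force"])
c=vision.read_camera("side")
cv2.imwrite("pics/s2.png",cv2.resize(c["pixels"][60:290,80:360,::-1],None,fx=2.6,fy=2.6,interpolation=cv2.INTER_CUBIC))
E
```

```text
[0.67587901 0.13058487 0.2155027 ] [-1.79826086e+02  7.91255235e-02  9.01085251e+01] 0.04705465486072571 [ 0.36257112 -0.53196032 -1.86347022]
```

View pics/s2.png

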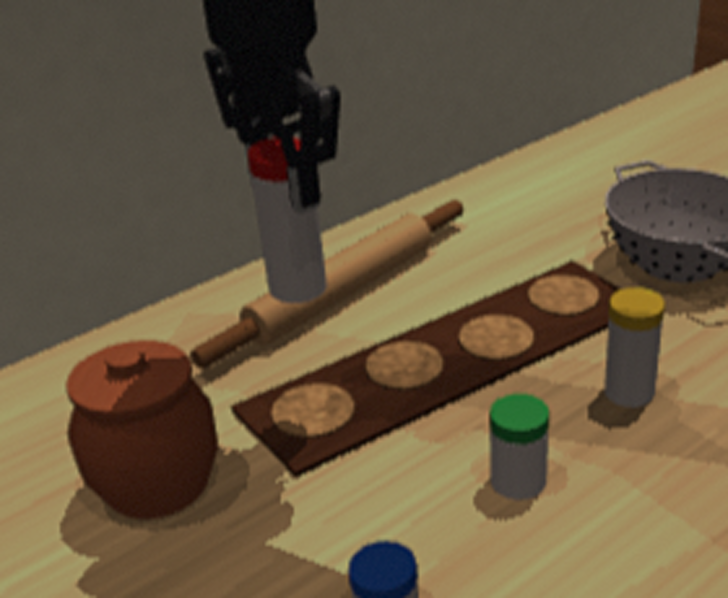

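The red tin hangs upright in the gripper above the mat nearest the jar, at (312,408) in the crop, and the jar is clear. Lowering.

Emit:
carry_out --deltas '[{"x": 1, "y": 1, "z": 30, "wx": 0, "wy": 0, "wz": 0, "fingers": -1}, {"x": 1, "y": 1, "z": 65, "wx": 0, "wy": 0, "wz": 0, "fingers": -1}, {"x": 1, "y": 1, "z": 95, "wx": 0, "wy": 0, "wz": 0, "fingers": -1}, {"x": 1, "y": 1, "z": 112, "wx": 0, "wy": 0, "wz": 0, "fingers": -1}, {"x": 1, "y": 1, "z": 119, "wx": 0, "wy": 0, "wz": 0, "fingers": -1}, {"x": 1, "y": 1, "z": 121, "wx": 0, "wy": 0, "wz": 0, "fingers": -1}, {"x": 1, "y": 1, "z": 121, "wx": 0, "wy": 0, "wz": 0, "fingers": -1}]'

```text
clock: 5.62
position: [0.6781, 0.1302, 0.0968]
tool_rot: [180.0, 0.0, 89.9]
contact_force: [-0.3, -0.4, -1.2]
grip_width: 0.0467
grasp_force: 62.2
```

Emit:
carry_out --deltas '[{"x": 1, "y": 0, "z": 3, "wx": 0, "wy": 0, "wz": 0, "fingers": -1}, {"x": 1, "y": 0, "z": 5, "wx": 0, "wy": 0, "wz": 0, "fingers": -1}, {"x": 1, "y": 0, "z": 6, "wx": 0, "wy": 0, "wz": 0, "fingers": -1}, {"x": 1, "y": 0, "z": 6, "wx": 0, "wy": 0, "wz": 0, "fingers": -1}]'

```text
clock: 5.95
position: [0.678, 0.1327, 0.0909]
tool_rot: [179.9, 0.0, 90.0]
contact_force: [0.1, 0.1, -2.5]
grip_width: 0.0469
grasp_force: 62.2
```

Emit:
carry_out --deltas '[{"x": 0, "y": 0, "z": 1, "wx": 0, "wy": 0, "wz": 0, "fingers": -1}, {"x": 0, "y": 0, "z": 2, "wx": 0, "wy": 0, "wz": 0, "fingers": -1}, {"x": 0, "y": 0, "z": 2, "wx": 0, "wy": 0, "wz": 0, "fingers": -1}]'

```text
clock: 6.2
position: [0.6783, 0.1329, 0.09]
tool_rot: [179.9, 0.0, 90.0]
contact_force: [-1.9, -1.4, 5.0]
grip_width: 0.0467
grasp_force: 63.2
```

The force has turned upward, so the tin is on the mat. Releasing and rising.

Emit:
carry_out --deltas '[{"x": 0, "y": 0, "z": 0, "wx": 0, "wy": 0, "wz": 0, "fingers": 0.3}, {"x": 0, "y": 0, "z": 0, "wx": 0, "wy": 0, "wz": 0, "fingers": 1}, {"x": 0, "y": 0, "z": 0, "wx": 0, "wy": 0, "wz": 0, "fingers": 1}, {"x": 0, "y": 0, "z": 0, "wx": 0, "wy": 0, "wz": 0, "fingers": 1}, {"x": 0, "y": 0, "z": 0, "wx": 0, "wy": 0, "wz": 0, "fingers": 1}, {"x": 0, "y": 0, "z": -20, "wx": 0, "wy": 0, "wz": 0, "fingers": 1}, {"x": 0, "y": 0, "z": -55, "wx": 0, "wy": 0, "wz": 0, "fingers": 1}, {"x": 0, "y": 0, "z": -90, "wx": 0, "wy": 0, "wz": 0, "fingers": 1}, {"x": 0, "y": 0, "z": -120, "wx": 0, "wy": 0, "wz": 0, "fingers": 1}, {"x": 0, "y": 0, "z": -130, "wx": 0, "wy": 0, "wz": 0, "fingers": 1}]'

```text
clock: 7.03
position: [0.6801, 0.1339, 0.2241]
tool_rot: [179.5, -0.1, 90.0]
contact_force: [0.2, 1.1, 0.2]
grip_width: 0.0853
grasp_force: 0.0
```

Emit:
carry_out --deltas '[{"x": -229, "y": -175, "z": 0, "wx": 0, "wy": 0, "wz": 0, "fingers": 1}, {"x": -229, "y": -175, "z": 0, "wx": 0, "wy": 0, "wz": 0, "fingers": 1}, {"x": -229, "y": -175, "z": 0, "wx": 0, "wy": 0, "wz": 0, "fingers": 1}, {"x": -229, "y": -175, "z": 0, "wx": 0, "wy": 0, "wz": 0, "fingers": 1}, {"x": -229, "y": -175, "z": 0, "wx": 0, "wy": 0, "wz": 0, "fingers": 1}, {"x": -229, "y": -175, "z": 0, "wx": 0, "wy": 0, "wz": 0, "fingers": 1}, {"x": -229, "y": -175, "z": 0, "wx": 0, "wy": 0, "wz": 0, "fingers": 1}, {"x": -229, "y": -175, "z": 0, "wx": 0, "wy": 0, "wz": 0, "fingers": 1}, {"x": -229, "y": -175, "z": 0, "wx": 0, "wy": 0, "wz": 0, "fingers": 1}, {"x": -229, "y": -175, "z": 0, "wx": 0, "wy": 0, "wz": 0, "fingers": 1}]'

```text
clock: 7.87
position: [0.5032, -0.096, 0.2183]
tool_rot: [180.0, -0.0, 90.0]
contact_force: [0.7, 0.5, 0.3]
grip_width: 0.0855
grasp_force: 0.0
```

```bash
sed -i 's/^HUE=.*/HUE=dict(red=[(0,8),(172,180)],yellow=[(25,35)],green=[(45,85)],blue=[(100,125)])\nSM=dict(red=120,yellow=125,green=85,blue=80)/' h.py
python3 - <<'E'
from h import *
c=vision.read_camera("top")
s=manip.read_state();print(s["position"])
u,v=map(int,pix(c,(.677,.132,.133)))
m=mask(c,"red",120,85);w=np.zeros_like(m);w[v-20:v+20,u-20:u+20]=255
for r,a,p,b in blobs(cv2.morphologyEx(m&w,cv2.MORPH_OPEN,np.ones((3,3)))): print(r,a,b,ray(c,*p,.133).round(4))
E
```

```text
[ 0.50362779 -0.09513021  0.2183627 ]
10.449532508850098 314.5 (223, 154, 21, 21) [0.6778 0.1341 0.133 ]
```

Red stands within about 2 mm of its mat's centre. Now yellow.

Emit:
carry_out --deltas '[{"x": -1, "y": 0, "z": 40, "wx": 0, "wy": 0, "wz": 0, "fingers": 1}, {"x": -1, "y": 0, "z": 80, "wx": 0, "wy": 0, "wz": 0, "fingers": 1}, {"x": -1, "y": 0, "z": 118, "wx": 0, "wy": 0, "wz": 0, "fingers": 1}, {"x": -1, "y": 0, "z": 148, "wx": 0, "wy": 0, "wz": 0, "fingers": 1}, {"x": -1, "y": 0, "z": 165, "wx": 0, "wy": 0, "wz": 0, "fingers": 1}, {"x": -1, "y": 0, "z": 165, "wx": 0, "wy": 0, "wz": 0, "fingers": 1}, {"x": -1, "y": 0, "z": 165, "wx": 0, "wy": 0, "wz": 0, "fingers": 0}, {"x": -1, "y": 0, "z": 165, "wx": 0, "wy": 0, "wz": 0, "fingers": -0.5}, {"x": -1, "y": 0, "z": 165, "wx": 0, "wy": 0, "wz": 0, "fingers": -1}, {"x": -1, "y": 0, "z": 165, "wx": 0, "wy": 0, "wz": 0, "fingers": -1}]'

```text
clock: 8.75
position: [0.5047, -0.0972, 0.0552]
tool_rot: [179.8, 0.0, 90.1]
contact_force: [-0.8, 1.6, 4.8]
grip_width: 0.0471
grasp_force: 61.5
```

Emit:
carry_out --deltas '[{"x": 0, "y": 0, "z": 0, "wx": 0, "wy": 0, "wz": 0, "fingers": -1}, {"x": 0, "y": 0, "z": 0, "wx": 0, "wy": 0, "wz": 0, "fingers": -1}, {"x": 0, "y": 0, "z": 0, "wx": 0, "wy": 0, "wz": 0, "fingers": -1}]'

```text
clock: 9.0
position: [0.5046, -0.0973, 0.0552]
tool_rot: [179.8, 0.0, 90.0]
contact_force: [-1.9, 1.1, 7.7]
grip_width: 0.0473
grasp_force: 61.7
```

Emit:
carry_out --deltas '[{"x": 0, "y": 0, "z": -20, "wx": 0, "wy": 0, "wz": 0, "fingers": -1}, {"x": 0, "y": 0, "z": -50, "wx": 0, "wy": 0, "wz": 0, "fingers": -1}, {"x": 0, "y": 0, "z": -85, "wx": 0, "wy": 0, "wz": 0, "fingers": -1}, {"x": 18, "y": 24, "z": -100, "wx": 0, "wy": 0, "wz": 0, "fingers": -1}, {"x": 39, "y": 52, "z": -100, "wx": 0, "wy": 0, "wz": 0, "fingers": -1}, {"x": 60, "y": 80, "z": -100, "wx": 0, "wy": 0, "wz": 0, "fingers": -1}, {"x": 81, "y": 108, "z": -100, "wx": 0, "wy": 0, "wz": 0, "fingers": -1}, {"x": 102, "y": 136, "z": -100, "wx": 0, "wy": 0, "wz": 0, "fingers": -1}, {"x": 120, "y": 159, "z": -100, "wx": 0, "wy": 0, "wz": 0, "fingers": -1}, {"x": 127, "y": 168, "z": -100, "wx": 0, "wy": 0, "wz": 0, "fingers": -1}]'

```text
clock: 9.83
position: [0.6733, 0.0337, 0.1535]
tool_rot: [179.9, -0.2, 90.2]
contact_force: [0.6, 0.8, -2.1]
grip_width: 0.0471
grasp_force: 62.5
```

Emit:
carry_out --deltas '[{"x": 0, "y": 0, "z": 0, "wx": 0, "wy": 0, "wz": 0, "fingers": -1}, {"x": 0, "y": 0, "z": 0, "wx": 0, "wy": 0, "wz": 0, "fingers": -1}]'

```text
clock: 10.0
position: [0.6701, 0.0294, 0.1528]
tool_rot: [-179.9, 0.0, 90.1]
contact_force: [0.1, 0.3, -3.2]
grip_width: 0.0469
grasp_force: 62.5
```

Down 80 mm, then feel for contact.

Emit:
carry_out --deltas '[{"x": 1, "y": 2, "z": 25, "wx": 0, "wy": 0, "wz": 0, "fingers": -1}, {"x": 1, "y": 2, "z": 50, "wx": 0, "wy": 0, "wz": 0, "fingers": -1}, {"x": 1, "y": 2, "z": 70, "wx": 0, "wy": 0, "wz": 0, "fingers": -1}, {"x": 1, "y": 2, "z": 80, "wx": 0, "wy": 0, "wz": 0, "fingers": -1}, {"x": 1, "y": 2, "z": 83, "wx": 0, "wy": 0, "wz": 0, "fingers": -1}, {"x": 1, "y": 2, "z": 83, "wx": 0, "wy": 0, "wz": 0, "fingers": -1}, {"x": 1, "y": 2, "z": 83, "wx": 0, "wy": 0, "wz": 0, "fingers": -1}]'

```text
clock: 10.58
position: [0.6735, 0.0302, 0.0717]
tool_rot: [179.9, 0.0, 90.0]
contact_force: [0.1, -0.7, -2.5]
grip_width: 0.0466
grasp_force: 62.6
```

Emit:
carry_out --deltas '[{"x": 0, "y": 0, "z": 2, "wx": 0, "wy": 0, "wz": 0, "fingers": -1}, {"x": 0, "y": 0, "z": 4, "wx": 0, "wy": 0, "wz": 0, "fingers": -1}, {"x": 0, "y": 0, "z": 6, "wx": 0, "wy": 0, "wz": 0, "fingers": -1}, {"x": 0, "y": 0, "z": 7, "wx": 0, "wy": 0, "wz": 0, "fingers": -1}, {"x": 0, "y": 0, "z": 7, "wx": 0, "wy": 0, "wz": 0, "fingers": -1}]'

```text
clock: 11.0
position: [0.6736, 0.0308, 0.0662]
tool_rot: [179.9, 0.1, 90.0]
contact_force: [-4.9, -1.6, 10.4]
grip_width: 0.0469
grasp_force: 63.6
```

Emit:
carry_out --deltas '[{"x": 0, "y": 0, "z": 0, "wx": 0, "wy": 0, "wz": 0, "fingers": 0.3}, {"x": 0, "y": 0, "z": 0, "wx": 0, "wy": 0, "wz": 0, "fingers": 1}, {"x": 0, "y": 0, "z": 0, "wx": 0, "wy": 0, "wz": 0, "fingers": 1}, {"x": 0, "y": 0, "z": 0, "wx": 0, "wy": 0, "wz": 0, "fingers": 1}, {"x": 0, "y": 0, "z": 0, "wx": 0, "wy": 0, "wz": 0, "fingers": 1}, {"x": 0, "y": 0, "z": -20, "wx": 0, "wy": 0, "wz": 0, "fingers": 1}, {"x": 0, "y": 0, "z": -55, "wx": 0, "wy": 0, "wz": 0, "fingers": 1}, {"x": 0, "y": 0, "z": -90, "wx": 0, "wy": 0, "wz": 0, "fingers": 1}, {"x": 0, "y": 0, "z": -115, "wx": 0, "wy": 0, "wz": 0, "fingers": 1}, {"x": 0, "y": 0, "z": -120, "wx": 0, "wy": 0, "wz": 0, "fingers": 1}]'

```text
clock: 11.83
position: [0.6757, 0.0316, 0.189]
tool_rot: [179.5, -0.1, 90.0]
contact_force: [-0.2, 0.1, -0.5]
grip_width: 0.0856
grasp_force: 0.0
```

Emit:
carry_out --deltas '[{"x": 31, "y": -183, "z": 0, "wx": 0, "wy": 0, "wz": 0, "fingers": 1}, {"x": 31, "y": -183, "z": 0, "wx": 0, "wy": 0, "wz": 0, "fingers": 1}, {"x": 31, "y": -183, "z": 0, "wx": 0, "wy": 0, "wz": 0, "fingers": 1}, {"x": 31, "y": -183, "z": 0, "wx": 0, "wy": 0, "wz": 0, "fingers": 1}, {"x": 31, "y": -183, "z": 0, "wx": 0, "wy": 0, "wz": 0, "fingers": 1}, {"x": 31, "y": -183, "z": 0, "wx": 0, "wy": 0, "wz": 0, "fingers": 1}, {"x": 31, "y": -183, "z": 0, "wx": 0, "wy": 0, "wz": 0, "fingers": 1}, {"x": 31, "y": -183, "z": 0, "wx": 0, "wy": 0, "wz": 0, "fingers": 1}]'

```text
clock: 12.5
position: [0.4909, 0.0612, 0.1833]
tool_rot: [179.9, -0.0, 90.0]
contact_force: [0.2, 0.4, 0.1]
grip_width: 0.0856
grasp_force: 0.0
```

Emit:
carry_out --deltas '[{"x": 1, "y": -1, "z": 40, "wx": 0, "wy": 0, "wz": 0, "fingers": 1}, {"x": 1, "y": -1, "z": 80, "wx": 0, "wy": 0, "wz": 0, "fingers": 1}, {"x": 1, "y": -1, "z": 115, "wx": 0, "wy": 0, "wz": 0, "fingers": 1}, {"x": 1, "y": -1, "z": 140, "wx": 0, "wy": 0, "wz": 0, "fingers": 1}, {"x": 1, "y": -1, "z": 152, "wx": 0, "wy": 0, "wz": 0, "fingers": 1}, {"x": 1, "y": -1, "z": 152, "wx": 0, "wy": 0, "wz": 0, "fingers": 1}, {"x": 1, "y": -1, "z": 152, "wx": 0, "wy": 0, "wz": 0, "fingers": 0}, {"x": 1, "y": -1, "z": 152, "wx": 0, "wy": 0, "wz": 0, "fingers": -0.5}, {"x": 1, "y": -1, "z": 152, "wx": 0, "wy": 0, "wz": 0, "fingers": -1}, {"x": 1, "y": -1, "z": 152, "wx": 0, "wy": 0, "wz": 0, "fingers": -1}]'

```text
clock: 13.33
position: [0.4905, 0.0628, 0.0331]
tool_rot: [179.8, -0.0, 90.0]
contact_force: [0.4, 0.2, 3.4]
grip_width: 0.0468
grasp_force: 61.2
```

Emit:
carry_out --deltas '[{"x": 0, "y": 0, "z": 0, "wx": 0, "wy": 0, "wz": 0, "fingers": -1}, {"x": 0, "y": 0, "z": 0, "wx": 0, "wy": 0, "wz": 0, "fingers": -1}, {"x": 0, "y": 0, "z": 0, "wx": 0, "wy": 0, "wz": 0, "fingers": -1}]'

```text
clock: 13.58
position: [0.4905, 0.0628, 0.0331]
tool_rot: [179.8, -0.0, 90.0]
contact_force: [-0.0, 0.0, 6.5]
grip_width: 0.0469
grasp_force: 61.2
```

Emit:
carry_out --deltas '[{"x": 0, "y": 0, "z": -20, "wx": 0, "wy": 0, "wz": 0, "fingers": -1}, {"x": 0, "y": 0, "z": -50, "wx": 0, "wy": 0, "wz": 0, "fingers": -1}, {"x": 0, "y": 0, "z": -85, "wx": 0, "wy": 0, "wz": 0, "fingers": -1}, {"x": -20, "y": 24, "z": -100, "wx": 0, "wy": 0, "wz": 0, "fingers": -1}, {"x": -43, "y": 52, "z": -100, "wx": 0, "wy": 0, "wz": 0, "fingers": -1}, {"x": -65, "y": 80, "z": -100, "wx": 0, "wy": 0, "wz": 0, "fingers": -1}, {"x": -88, "y": 108, "z": -100, "wx": 0, "wy": 0, "wz": 0, "fingers": -1}, {"x": -110, "y": 135, "z": -100, "wx": 0, "wy": 0, "wz": 0, "fingers": -1}, {"x": -122, "y": 149, "z": -100, "wx": 0, "wy": 0, "wz": 0, "fingers": -1}, {"x": -126, "y": 154, "z": -100, "wx": 0, "wy": 0, "wz": 0, "fingers": -1}]'

```text
clock: 14.42
position: [0.645, -0.0676, 0.1314]
tool_rot: [179.9, 0.1, 89.7]
contact_force: [0.4, -1.1, -1.3]
grip_width: 0.0467
grasp_force: 62.3
```

Emit:
carry_out --deltas '[{"x": 0, "y": 0, "z": 0, "wx": 0, "wy": 0, "wz": 0, "fingers": -1}, {"x": 0, "y": 0, "z": 0, "wx": 0, "wy": 0, "wz": 0, "fingers": -1}, {"x": 0, "y": 0, "z": 0, "wx": 0, "wy": 0, "wz": 0, "fingers": -1}]'

```text
clock: 14.67
position: [0.6417, -0.0615, 0.1315]
tool_rot: [-179.9, -0.0, 90.2]
contact_force: [-1.1, -0.5, -0.3]
grip_width: 0.0467
grasp_force: 62.3
```

Emit:
carry_out --deltas '[{"x": 0, "y": 1, "z": 25, "wx": 0, "wy": 0, "wz": 0, "fingers": -1}, {"x": 0, "y": 1, "z": 50, "wx": 0, "wy": 0, "wz": 0, "fingers": -1}, {"x": 0, "y": 1, "z": 70, "wx": 0, "wy": 0, "wz": 0, "fingers": -1}, {"x": 0, "y": 1, "z": 80, "wx": 0, "wy": 0, "wz": 0, "fingers": -1}, {"x": 0, "y": 1, "z": 83, "wx": 0, "wy": 0, "wz": 0, "fingers": -1}, {"x": 0, "y": 1, "z": 83, "wx": 0, "wy": 0, "wz": 0, "fingers": -1}, {"x": 0, "y": 1, "z": 83, "wx": 0, "wy": 0, "wz": 0, "fingers": -1}]'

```text
clock: 15.25
position: [0.6447, -0.0627, 0.0496]
tool_rot: [179.9, -0.0, 90.1]
contact_force: [0.3, 0.3, -1.3]
grip_width: 0.0467
grasp_force: 62.2
```

Emit:
carry_out --deltas '[{"x": 0, "y": 0, "z": 2, "wx": 0, "wy": 0, "wz": 0, "fingers": -1}, {"x": 0, "y": 0, "z": 4, "wx": 0, "wy": 0, "wz": 0, "fingers": -1}, {"x": 0, "y": 0, "z": 6, "wx": 0, "wy": 0, "wz": 0, "fingers": -1}, {"x": 0, "y": 0, "z": 7, "wx": 0, "wy": 0, "wz": 0, "fingers": -1}, {"x": 0, "y": 0, "z": 7, "wx": 0, "wy": 0, "wz": 0, "fingers": -1}]'

```text
clock: 15.67
position: [0.6448, -0.0634, 0.0441]
tool_rot: [179.9, 0.1, 90.0]
contact_force: [-4.4, 0.3, 11.6]
grip_width: 0.0466
grasp_force: 63.7
```

Emit:
carry_out --deltas '[{"x": 0, "y": 0, "z": 0, "wx": 0, "wy": 0, "wz": 0, "fingers": 0.3}, {"x": 0, "y": 0, "z": 0, "wx": 0, "wy": 0, "wz": 0, "fingers": 1}, {"x": 0, "y": 0, "z": 0, "wx": 0, "wy": 0, "wz": 0, "fingers": 1}, {"x": 0, "y": 0, "z": 0, "wx": 0, "wy": 0, "wz": 0, "fingers": 1}, {"x": 0, "y": 0, "z": 0, "wx": 0, "wy": 0, "wz": 0, "fingers": 1}, {"x": 0, "y": 0, "z": -20, "wx": 0, "wy": 0, "wz": 0, "fingers": 1}, {"x": 0, "y": 0, "z": -55, "wx": 0, "wy": 0, "wz": 0, "fingers": 1}, {"x": 0, "y": 0, "z": -90, "wx": 0, "wy": 0, "wz": 0, "fingers": 1}, {"x": 0, "y": 0, "z": -120, "wx": 0, "wy": 0, "wz": 0, "fingers": 1}, {"x": 0, "y": 0, "z": -130, "wx": 0, "wy": 0, "wz": 0, "fingers": 1}]'

```text
clock: 16.5
position: [0.6466, -0.0629, 0.1765]
tool_rot: [179.5, 0.0, 90.0]
contact_force: [0.9, 0.2, 0.1]
grip_width: 0.0853
grasp_force: 0.0
```

Emit:
carry_out --deltas '[{"x": 293, "y": -186, "z": 0, "wx": 0, "wy": 0, "wz": 0, "fingers": 1}, {"x": 293, "y": -186, "z": 0, "wx": 0, "wy": 0, "wz": 0, "fingers": 1}, {"x": 293, "y": -186, "z": 0, "wx": 0, "wy": 0, "wz": 0, "fingers": 1}, {"x": 293, "y": -186, "z": 0, "wx": 0, "wy": 0, "wz": 0, "fingers": 1}, {"x": 293, "y": -186, "z": 0, "wx": 0, "wy": 0, "wz": 0, "fingers": 1}, {"x": 293, "y": -186, "z": 0, "wx": 0, "wy": 0, "wz": 0, "fingers": 1}, {"x": 293, "y": -186, "z": 0, "wx": 0, "wy": 0, "wz": 0, "fingers": 1}, {"x": 293, "y": -186, "z": 0, "wx": 0, "wy": 0, "wz": 0, "fingers": 1}, {"x": 293, "y": -186, "z": 0, "wx": 0, "wy": 0, "wz": 0, "fingers": 1}, {"x": 293, "y": -186, "z": 0, "wx": 0, "wy": 0, "wz": 0, "fingers": 1}]'

```text
clock: 17.33
position: [0.4545, 0.2338, 0.1714]
tool_rot: [-180.0, -0.1, 90.5]
contact_force: [1.1, -0.3, 0.3]
grip_width: 0.0856
grasp_force: 0.0
```

Emit:
carry_out --deltas '[{"x": 0, "y": 0, "z": 0, "wx": 0, "wy": 0, "wz": 0, "fingers": 1}, {"x": 0, "y": 0, "z": 0, "wx": 0, "wy": 0, "wz": 0, "fingers": 1}]'

```text
clock: 17.5
position: [0.4585, 0.2281, 0.1708]
tool_rot: [-180.0, 0.1, 89.9]
contact_force: [-0.5, -0.3, -0.2]
grip_width: 0.0854
grasp_force: 0.0
```

```bash
python3 - <<'E'
from h import *
c=vision.read_camera("top")
cv2.imwrite("pics/t2.png",c["pixels"][:,:,::-1])
s=manip.read_state();print(s["position"])
for col,x,y in(("red",.677,.132),("yellow",.672,.031),("green",.645,-.063)):
    u,v=map(int,pix(c,(x,y,.011+H[col])))
    m=mask(c,col,SM[col],85);w=np.zeros_like(m);w[v-20:v+20,u-20:u+20]=255
    for r,a,p,b in blobs(cv2.morphologyEx(m&w,cv2.MORPH_OPEN,np.ones((3,3)))): print(col,r,a,b,ray(c,*p,.011+H[col]).round(4))
E
```

```text
[0.45873147 0.22776659 0.17083746]
red 10.526552200317383 317.5 (223, 154, 21, 21) [0.6783 0.1336 0.133 ]
yellow 9.87214183807373 276.0 (269, 159, 19, 20) [0.6728 0.0307 0.109 ]
green 9.683117866516113 267.5 (308, 174, 19, 19) [ 0.6441 -0.0638  0.085 ]
```

View pics/t2.png

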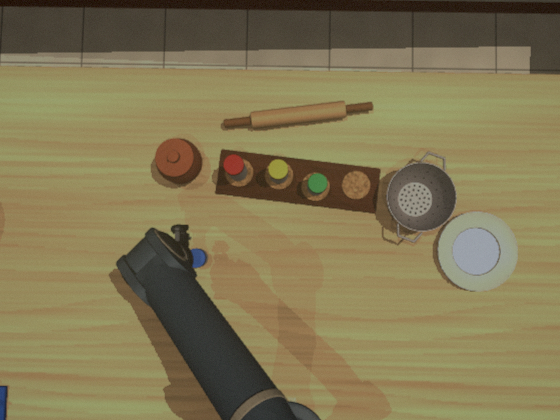

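Red (233,164), yellow (278,169) and green (317,183) stand centred on their mats, and the jar and colander haven't moved. Blue is at (195,258), under the gripper.

Emit:
carry_out --deltas '[{"x": 1, "y": 0, "z": 40, "wx": 0, "wy": 0, "wz": 0, "fingers": 1}, {"x": 1, "y": 0, "z": 80, "wx": 0, "wy": 0, "wz": 0, "fingers": 1}, {"x": 1, "y": 0, "z": 115, "wx": 0, "wy": 0, "wz": 0, "fingers": 1}, {"x": 1, "y": 0, "z": 142, "wx": 0, "wy": 0, "wz": 0, "fingers": 1}, {"x": 1, "y": 0, "z": 156, "wx": 0, "wy": 0, "wz": 0, "fingers": 1}, {"x": 1, "y": 0, "z": 156, "wx": 0, "wy": 0, "wz": 0, "fingers": 1}, {"x": 1, "y": 0, "z": 156, "wx": 0, "wy": 0, "wz": 0, "fingers": 0}, {"x": 1, "y": 0, "z": 156, "wx": 0, "wy": 0, "wz": 0, "fingers": -0.5}, {"x": 1, "y": 0, "z": 156, "wx": 0, "wy": 0, "wz": 0, "fingers": -1}, {"x": 1, "y": 0, "z": 156, "wx": 0, "wy": 0, "wz": 0, "fingers": -1}]'

```text
clock: 18.38
position: [0.4592, 0.2309, 0.017]
tool_rot: [179.8, -0.1, 90.0]
contact_force: [0.2, -0.5, 3.5]
grip_width: 0.0466
grasp_force: 61.4
```

Emit:
carry_out --deltas '[{"x": 0, "y": 0, "z": 0, "wx": 0, "wy": 0, "wz": 0, "fingers": -1}, {"x": 0, "y": 0, "z": 0, "wx": 0, "wy": 0, "wz": 0, "fingers": -1}, {"x": 0, "y": 0, "z": 0, "wx": 0, "wy": 0, "wz": 0, "fingers": -1}]'

```text
clock: 18.63
position: [0.4592, 0.2309, 0.017]
tool_rot: [179.8, -0.0, 90.0]
contact_force: [0.2, -0.5, 7.0]
grip_width: 0.0469
grasp_force: 61.6
```

Emit:
carry_out --deltas '[{"x": 0, "y": 0, "z": -20, "wx": 0, "wy": 0, "wz": 0, "fingers": -1}, {"x": 0, "y": 0, "z": -50, "wx": 0, "wy": 0, "wz": 0, "fingers": -1}, {"x": 0, "y": 0, "z": -85, "wx": 0, "wy": 0, "wz": 0, "fingers": -1}, {"x": 0, "y": 0, "z": -120, "wx": 0, "wy": 0, "wz": 0, "fingers": -1}, {"x": -20, "y": 10, "z": -140, "wx": 0, "wy": 0, "wz": 0, "fingers": -1}, {"x": -50, "y": 24, "z": -150, "wx": 0, "wy": 0, "wz": 0, "fingers": -1}, {"x": -82, "y": 40, "z": -150, "wx": 0, "wy": 0, "wz": 0, "fingers": -1}, {"x": -114, "y": 55, "z": -150, "wx": 0, "wy": 0, "wz": 0, "fingers": -1}, {"x": -146, "y": 70, "z": -150, "wx": 0, "wy": 0, "wz": 0, "fingers": -1}, {"x": -178, "y": 86, "z": -150, "wx": 0, "wy": 0, "wz": 0, "fingers": -1}]'

```text
clock: 19.47
position: [0.544, 0.0507, 0.166]
tool_rot: [179.9, 0.0, 90.0]
contact_force: [0.6, 0.0, -2.4]
grip_width: 0.0467
grasp_force: 61.9
```

Emit:
carry_out --deltas '[{"x": -32, "y": 15, "z": 0, "wx": 0, "wy": 0, "wz": 0, "fingers": -1}, {"x": -64, "y": 31, "z": 0, "wx": 0, "wy": 0, "wz": 0, "fingers": -1}, {"x": -96, "y": 46, "z": 0, "wx": 0, "wy": 0, "wz": 0, "fingers": -1}, {"x": -128, "y": 62, "z": 0, "wx": 0, "wy": 0, "wz": 0, "fingers": -1}, {"x": -160, "y": 77, "z": 0, "wx": 0, "wy": 0, "wz": 0, "fingers": -1}, {"x": -190, "y": 92, "z": 0, "wx": 0, "wy": 0, "wz": 0, "fingers": -1}, {"x": -210, "y": 101, "z": 0, "wx": 0, "wy": 0, "wz": 0, "fingers": -1}, {"x": -217, "y": 105, "z": 0, "wx": 0, "wy": 0, "wz": 0, "fingers": -1}, {"x": -217, "y": 105, "z": 0, "wx": 0, "wy": 0, "wz": 0, "fingers": -1}, {"x": -217, "y": 105, "z": 0, "wx": 0, "wy": 0, "wz": 0, "fingers": -1}]'

```text
clock: 20.3
position: [0.6485, -0.1629, 0.1653]
tool_rot: [-180.0, -0.1, 90.1]
contact_force: [0.3, 0.9, -1.3]
grip_width: 0.0465
grasp_force: 61.9
```

Emit:
carry_out --deltas '[{"x": -2, "y": 0, "z": 30, "wx": 0, "wy": 0, "wz": 0, "fingers": -1}, {"x": -2, "y": 0, "z": 65, "wx": 0, "wy": 0, "wz": 0, "fingers": -1}, {"x": -2, "y": 0, "z": 100, "wx": 0, "wy": 0, "wz": 0, "fingers": -1}, {"x": -2, "y": 0, "z": 122, "wx": 0, "wy": 0, "wz": 0, "fingers": -1}, {"x": -2, "y": 0, "z": 130, "wx": 0, "wy": 0, "wz": 0, "fingers": -1}, {"x": -2, "y": 0, "z": 132, "wx": 0, "wy": 0, "wz": 0, "fingers": -1}, {"x": -2, "y": 0, "z": 132, "wx": 0, "wy": 0, "wz": 0, "fingers": -1}, {"x": -2, "y": 0, "z": 132, "wx": 0, "wy": 0, "wz": 0, "fingers": -1}]'

```text
clock: 20.97
position: [0.6505, -0.1655, 0.0355]
tool_rot: [179.8, 0.0, 90.1]
contact_force: [0.5, -0.0, -0.5]
grip_width: 0.0468
grasp_force: 61.9
```

Emit:
carry_out --deltas '[{"x": 0, "y": 0, "z": 2, "wx": 0, "wy": 0, "wz": 0, "fingers": -1}, {"x": 0, "y": 0, "z": 4, "wx": 0, "wy": 0, "wz": 0, "fingers": -1}, {"x": 0, "y": 0, "z": 6, "wx": 0, "wy": 0, "wz": 0, "fingers": -1}, {"x": 0, "y": 0, "z": 8, "wx": 0, "wy": 0, "wz": 0, "fingers": -1}, {"x": 0, "y": 0, "z": 8, "wx": 0, "wy": 0, "wz": 0, "fingers": -1}, {"x": 0, "y": 0, "z": 8, "wx": 0, "wy": 0, "wz": 0, "fingers": -1}]'

```text
clock: 21.47
position: [0.6496, -0.1667, 0.028]
tool_rot: [179.9, 0.1, 90.0]
contact_force: [-3.8, 0.8, 11.5]
grip_width: 0.0468
grasp_force: 63.2
```

Emit:
carry_out --deltas '[{"x": 0, "y": 0, "z": 0, "wx": 0, "wy": 0, "wz": 0, "fingers": 0.3}, {"x": 0, "y": 0, "z": 0, "wx": 0, "wy": 0, "wz": 0, "fingers": 1}, {"x": 0, "y": 0, "z": 0, "wx": 0, "wy": 0, "wz": 0, "fingers": 1}, {"x": 0, "y": 0, "z": 0, "wx": 0, "wy": 0, "wz": 0, "fingers": 1}, {"x": 0, "y": 0, "z": 0, "wx": 0, "wy": 0, "wz": 0, "fingers": 1}, {"x": 0, "y": 0, "z": -20, "wx": 0, "wy": 0, "wz": 0, "fingers": 1}, {"x": 0, "y": 0, "z": -55, "wx": 0, "wy": 0, "wz": 0, "fingers": 1}, {"x": 0, "y": 0, "z": -95, "wx": 0, "wy": 0, "wz": 0, "fingers": 1}, {"x": 0, "y": 0, "z": -135, "wx": 0, "wy": 0, "wz": 0, "fingers": 1}, {"x": 0, "y": 0, "z": -170, "wx": 0, "wy": 0, "wz": 0, "fingers": 1}]'

```text
clock: 22.3
position: [0.6493, -0.1662, 0.1978]
tool_rot: [179.9, -0.0, 90.0]
contact_force: [0.3, 0.0, 0.5]
grip_width: 0.0856
grasp_force: 0.0
```

Emit:
carry_out --deltas '[{"x": 0, "y": -180, "z": -20, "wx": 0, "wy": 0, "wz": 0, "fingers": 1}, {"x": 0, "y": -180, "z": -20, "wx": 0, "wy": 0, "wz": 0, "fingers": 1}, {"x": 0, "y": -180, "z": -20, "wx": 0, "wy": 0, "wz": 0, "fingers": 1}, {"x": 0, "y": -180, "z": -20, "wx": 0, "wy": 0, "wz": 0, "fingers": 1}, {"x": 0, "y": -180, "z": -20, "wx": 0, "wy": 0, "wz": 0, "fingers": 1}, {"x": 0, "y": -180, "z": -20, "wx": 0, "wy": 0, "wz": 0, "fingers": 1}, {"x": 0, "y": -180, "z": -20, "wx": 0, "wy": 0, "wz": 0, "fingers": 1}, {"x": 0, "y": -180, "z": -20, "wx": 0, "wy": 0, "wz": 0, "fingers": 1}]'

```text
clock: 22.97
position: [0.4704, -0.1665, 0.2156]
tool_rot: [179.9, -0.0, 90.1]
contact_force: [0.9, 0.5, 0.5]
grip_width: 0.0854
grasp_force: 0.0
```

```bash
python3 - <<'E'
from h import *
c=vision.read_camera("top")
cv2.imwrite("pics/t3.png",c["pixels"][:,:,::-1])
for col,x,y in(("red",.677,.132),("yellow",.672,.031),("green",.645,-.063),("blue",.6505,-.1655)):
    u,v=map(int,pix(c,(x,y,.011+H[col])))
    m=mask(c,col,SM[col],80);w=np.zeros_like(m);w[v-20:v+20,u-20:u+20]=255
    for r,a,p,b in blobs(cv2.morphologyEx(m&w,cv2.MORPH_OPEN,np.ones((3,3)))): print(col,r,a,b,ray(c,*p,.011+H[col]).round(4))
E
```

```text
red 10.522287368774414 315.5 (223, 154, 21, 21) [0.6782 0.134  0.133 ]
yellow 9.96117115020752 280.5 (269, 159, 19, 20) [0.6728 0.031  0.109 ]
green 9.716899871826172 269.5 (308, 174, 19, 19) [ 0.6438 -0.064   0.085 ]
blue 9.469806671142578 249.5 (350, 174, 18, 19) [ 0.6484 -0.1666  0.061 ]
```

View pics/t3.png

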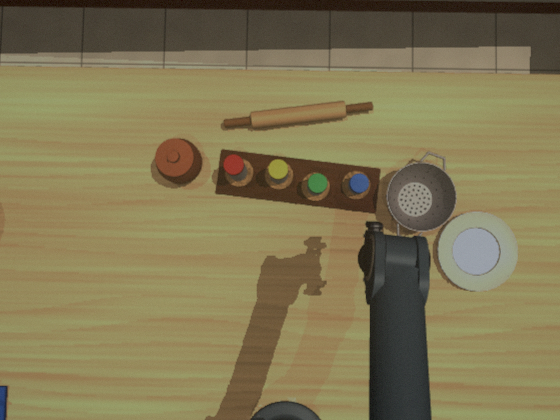

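The four tins stand at (233,164), (278,169), (317,183) and (359,183), each within about 2.5 mm of its mat's centre. The jar and colander are where they started, and the gripper is clear.

```bash
python3 -c "
from bench import manip
print(manip.finish_job())"
```

```text
the job is handed in; nothing more can be done
None
```

The job is handed in: red, yellow, green and blue stand upright in that order from the clay jar to the colander, each within about 2.5 mm of its mat's centre, with about 23 s on the robot's clock and the jar and colander not moved.

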